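# Hold the stop collar down on the sprung tape roll

## Robot

A 7-joint arm with a two-finger parallel gripper is mounted at the origin on the work surface. World frame = base frame: x ahead of the robot, y to its left, z up, the work surface at z = 0. Lengths are in mm, angles in rad, forces in N, time in s.
With the tool pointing down it reaches from about 400 to 850 mm from the base axis. Payload 4.5 kg.
Tool frame: the origin (TCP) lies between the finger pads; the fingertips stand 19 mm ahead of it and the grasp point (between the pads) is the TCP; z points along the fingers, y is the line along which they close (so a half turn about z gives the same grasp; the last joint's range is limited). The gripper opens to 88 mm and grips with 3 to 60 N. Pads are 18 mm wide; open, the fingers measure 123 mm over their backs; the gripper's body (75 mm by 187 mm) begins 45 mm behind the grasp point.
Start: joints at [1.231, 0.689, -0.195, 1.565, 0.157, 0.902, -0.215], TCP at [228.252, -581.853, 257.743] pointing down, gripper open.
Joint ranges: [-3.01, 3.01], [-0.46, 2.08], [-1.47, 1.51], [0.13, 2.56], [-1, 4.14], [0.04, 2.09], [-2.66, 2.66]. Speed limits (rad/s): [2.57, 2.57, 3.14, 3.14, 3.14, 3.14, 3.14].

## Interface

Orientations are given as a unit quaternion [x, y, z, w].
In Python, from cell import bot gives the robot as it stands. The module is installed in compiled form; this text tells all that it offers.
- The arm moves only by the tool arm_command, never from a script. Its argument "commands" is one flat list of numbers, 5 for each row, row after row: the shift along the world's x, y, z in mm, then the turn about the world's z in rad, then the closure, from -1 (fully open) to 1 (shut), so that 0 is half open. In form: [tx, ty, tz, roll, claw, tx, ty, tz, roll, claw, ...]. A call has 1 to 20 rows; each row is the pose to reach, as a shift and turn from the pose commanded when the call began; what a row does not reach only later rows make up. A row lasts 1/10 s, in which the tool goes at most 50 mm and 8.59 degrees, less where a joint would pass 70% of its speed; a pose out of reach is approached as far as the arm can. A call with a gripper value outside its range is refused whole. The fingers move at their own pace and stop on an object; "grip_force" is the grip in N (left out, the last holds). Time passes only in rows, so rows that repeat a pose let the fingers close. It gives the time, the measured TCP pose, the force, the opening and the grip force at its end, in the units of the state.
- bot.sense(): the state, without advancing time (a new reading comes with each control period).
- bot.camera(name): name is "scene" or "top" or "wrist"; returns a dict with "image" (480x640x3 uint8, red, green, blue), "range_z" (480x640 float32, mm along the optical axis (not along the pixel's ray), 0 where there is no reading), "camera_matrix" (3x3 intrinsics, pixels), "world_from_camera" (4x4, takes a point from camera to world coordinates). Camera axes: x right, y down, z forward; pixel columns grow to the right and rows downward; lengths in mm; the calibration is good to about 2 mm. A picture is of the moment at which its call begins.
- bot.close_job(): hands the job in; it is judged then, once.
The state is a dict: "time": time; "joint_pos": joint angles; "joint_vel": joint speeds; "joint_efforts": joint torques, N m; "tool_pos": TCP position; "tcp_rot": TCP orientation; "contact_force": force on the tool from outside, world axes, zero at the start; "wrist_torque": the same for the moment, N m; "finger_gap": finger opening in mm; "gripper_force": force on a finger pad.
Only numpy, scipy, OpenCV 4.12 (cv2) and the standard library are available. Lean on these libraries where they do the work, as an engineer would, in place of code of your own. Each camera call takes 0.05 s, during which the arm holds its last target. There are 200 camera calls.

## Task

Be my third hand at the packing bench: slide the orange stop collar, flange down, over the upright shaft of the roll holder with its black thumbscrew pointing to the yellow mark on the base, and press it squarely down on the tape roll until the roll has sunk about 8 mm, half of its spring travel. Never bottom the spring, and leave the spare roll, the parcel, the pen box and the blue bin where they are. Hold that push steadily for two seconds and finish while still holding it, so that I can tighten the screw: do not let go.

Things in the scene. Friction and masses are not known exactly. Their poses are not given: they have to be found in the camera images.
- collar: Orange stop collar, 0.15 kg (may vary by a third), standing flange down on the bench at the start. Flange 60 mm diameter, 10 mm high; above it a neck 38 mm diameter, from 10 to 44 mm height, to be gripped; bore 24 mm right through. Origin: centre of the underside of the flange. z up along the bore, x towards the thumbscrew, which sticks out of the neck at 28 mm height to 36 mm from the axis (head 14 mm diameter); grip the neck across the screw, along y.
- screw_head (a point): Outer end of the collar's black thumbscrew, 36 mm from the bore axis along the collar's x, 28 mm above its underside.
- spindle: Roll holder, fixed to the bench: dark steel base plate 160 x 130 x 12 mm (x, y, z) with a yellow mark along the edge at its +x end, 68 mm from the shaft. Origin: centre of the plate's underside, on the shaft's axis. z up, x towards the yellow mark. An upright steel shaft of 20 mm diameter stands in the middle, passing through a kraft tape roll of 100 mm diameter that floats on a spring; the shaft stands 50 mm proud of the unpressed roll's top.
- shaft_top (a point): Tip of the shaft, on its axis, 134 mm above the bench. The top 12 mm taper from 20 mm diameter to 10 mm at the tip.
- roll (a joint): How far the tape roll has been pushed down on its spring, in m: 0 at rest, 0.016 bottomed. It takes about 2 N to start and 1.2 N more per mm (about 12 N at 8 mm); it springs back when released.
- roll_top (a point): Centre of the roll's top face (a white core cap of 72 mm diameter), where the collar's flange bears; on the shaft's axis, 84 mm above the bench at rest, and moves down with the roll.
- spare_roll: Spare kraft tape roll lying flat on the bench, 90 mm diameter, 48 mm high, 40 mm hole; origin at the centre of its underside. Leave alone.
- parcel: Small packed carton, 80 x 100 x 50 mm; origin at the centre of its underside. Leave alone.
- pen_box: Open grey box 70 x 70 x 70 mm with pens that reach 122 mm height; origin at the centre of its underside. Leave alone.
- blue_bin: Open blue parts bin 160 x 110 x 70 mm; origin at the centre of its underside. Leave alone.
There are look-alikes about, which are no part of the job. Leave any purple look-alike of the spindle alone.

How it is judged (in metres and radians):
On the way, in this order (a step that is already met when the one before it is completed fails the run):
1. the collar is lifted clear of the bench (height (world z) of collar above 0.05 m), for 0.1 s.
2. the collar is threaded on the shaft (horizontal distance between collar and shaft_top below 0.004 m and z of collar in the frame of shaft_top below -0.015 m), for 0.1 s.
3. the collar presses the roll about 8 mm down, steadily, for one second, screw to the yellow mark (value of joint roll between 0.0045 and 0.0115 m and velocity of joint roll between -0.006 and 0.006 m/s and contact force between collar and spindle between 5 and 22 N and horizontal distance between collar and shaft_top below 0.004 m and z of collar in the frame of shaft_top below -0.04 m and angle between collar's own z axis and vertical below 0.12 rad and x of screw_head in the frame of spindle above 0.03 m and contact force between the fingers and collar above 1 N), for 1 s.
At the end, for the whole second after the job is handed in: Fingers still hold the collar on the shaft (4 mm of its axis, upright within 0.12 rad, underside 40 mm or more below the tip), pressing with 5 to 22 N; roll 4.5 to 11.5 mm down and still (6 mm/s); thumbscrew within 33 degrees of the yellow mark's direction (all of step 3); the arm keeps its last pose, push and grip.
It fails at once if the spring is bottomed (roll more than 15 mm down) (value of joint roll above 0.015 m).
It fails at once if the spare tape roll is moved by more than 15 mm (distance of spare_roll from where it was at the start of the episode above 0.015 m).
It fails at once if the parcel is moved by more than 15 mm (distance of parcel from where it was at the start of the episode above 0.015 m).
It fails at once if the pen box is moved by more than 15 mm (distance of pen_box from where it was at the start of the episode above 0.015 m).
It fails at once if the blue bin is moved by more than 15 mm (distance of blue_bin from where it was at the start of the episode above 0.015 m).
It also fails if it takes over 45 s, if anything falls off the work surface, if the arm or the gripper's body presses on something with over 40 N, if the wrist force passes 120 N, or if a joint passes its speed limit or range.

## Working session

There is one attempt and no reset: what is moved stays moved. The work goes in short steps, Python scripts to look and compute and a tool call to move; the robot and the scene stay as the last step left them, time stands still between calls to the robot, and variables do not carry over. Pictures are saved under pics/ and viewed, at most 10 in all, crops included, and the job is handed in when it is done.

Besides the shell and the picture viewer there is one more tool, called after "Request:" in YAML: its name, and indented under it one key for each argument. arm_command: Moves the arm, as the interface text tells. Its arguments: {"type":"object","properties":{"commands":{"type":"array","items":{"type":"number"}},"grip_force":{"type":"number"}},"required":["commands"]}

```bash
mkdir -p pics; cat > h.py <<'E'
import numpy as np, cv2
from cell import bot
def cam(n,save=None):
    c=bot.camera(n); im=c["image"]; z=c["range_z"]; K=c["camera_matrix"]; T=c["world_from_camera"]
    if save: cv2.imwrite("pics/"+save,cv2.cvtColor(im,cv2.COLOR_RGB2BGR))
    v,u=np.mgrid[:480,:640]
    P=np.stack([(u-K[0,2])*z/K[0,0],(v-K[1,2])*z/K[1,1],z,np.ones_like(z)],-1)@np.array(T).T
    P=P[...,:3].copy(); P[z==0]=np.nan
    return im,P,K,T,cv2.cvtColor(im,cv2.COLOR_RGB2HSV)
E
python3 - <<'E'
from h import *
for n in("top","scene"):
    im,P,K,T,h=cam(n,n+"1.png"); print(n,np.round(T,3).tolist())
    np.save(n+".npy",P)
    for nm,lo,hi in(("orange",(5,150,120),(18,255,255)),("yellow",(22,150,120),(35,255,255))):
        m=cv2.inRange(h,lo,hi); k,l,s,c=cv2.connectedComponentsWithStats(m)
        for i in range(1,k):
            if s[i,4]>15: print(nm,s[i],c[i].round(1),np.nanmedian(P[l==i],0).round(1))
print(bot.sense())
E
```

```text
top [[-0.023, -0.987, 0.158, 260.81], [-0.999, 0.027, 0.021, -114.746], [-0.024, -0.157, -0.987, 1500.6], [0.0, 0.0, 0.0, 1.0]]
orange [367 218  21  22 133] [377.4 229. ] [ 518.2 -208.9   11.8]
scene [[-0.757, 0.533, -0.379, 1036.4], [0.654, 0.603, -0.457, 535.446], [-0.015, -0.593, -0.805, 1251.166], [0.0, 0.0, 0.0, 1.0]]
orange [270 240  21  21 182] [280.3 251.4] [ 528.2 -196.6   13. ]
{'time': 0.1, 'joint_pos': array([ 1.23079522,  0.68987079, -0.19450494,  1.56617985,  0.15729625,
        0.90250599, -0.21509475]), 'joint_vel': array([-3.85824773e-04, -9.75999392e-06,  1.26474785e-03, -2.72028040e-03,
        2.15825777e-03, -4.34977267e-04,  9.03471370e-04]), 'joint_efforts': array([-2.65305942e-03, -5.28496134e+01, -1.27141111e+00, -1.53834665e+01,
       -5.25817007e-02,  2.00795541e-03,  3.44322859e-05]), 'tool_pos': array([ 227.99363206, -581.38732922,  257.02416016]), 'tcp_rot': array([ 9.82578982e-01,  1.85843815e-01, -2.06417206e-04, -7.60095107e-04]), 'contact_force': array([ 0.16218998, -0.39637675,  0.57150028]), 'wrist_torque': array([0.01328699, 0.0025848 , 0.03610634]), 'gripper_force': 0.0, 'finger_gap': 87.69911368062965}
```

View pics/top1.png

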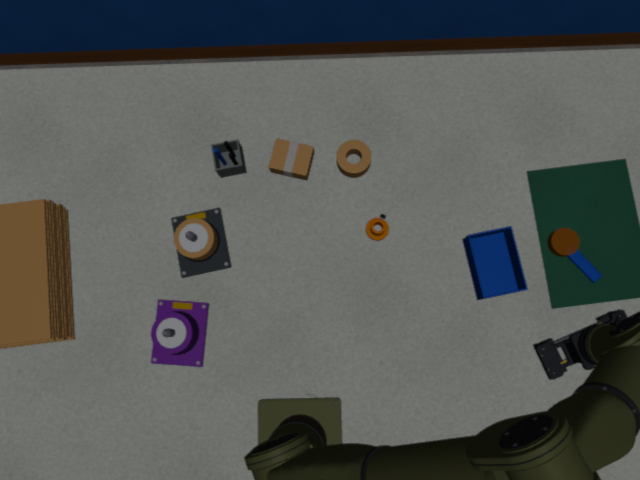

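View pics/scene1.png

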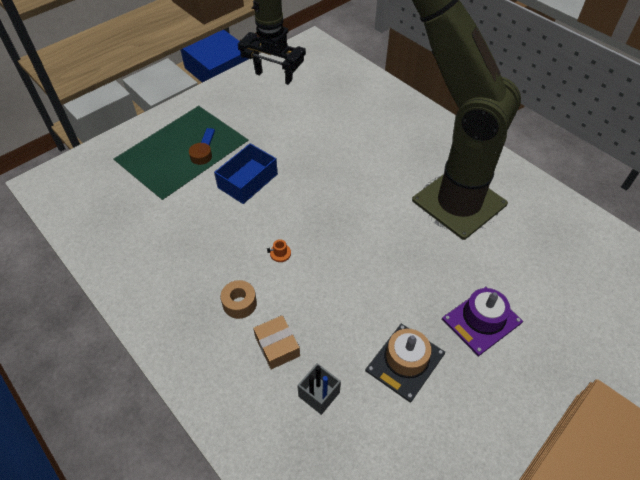

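The top view shows the collar at (377,229) with its screw at (383,216). The dark spindle is at about (200,240), with its mark at (196,216) on the far edge. The purple look-alike is at (178,333), and the pen box at (229,157) is beyond the spindle.

```bash
python3 - <<'E'
from h import *
top=np.load("top.npy"); sc=np.load("scene.npy")
def px(n): return cv2.cvtColor(cv2.imread(f"pics/{n}1.png"),cv2.COLOR_BGR2HSV)
for n,P,roi,mk,cr in(("top",top,(160,240,200,285),(180,210,208,224),(360,395,205,245)),("scene",sc,(360,450,320,400),(378,402,370,392),(262,295,235,265))):
    H=px(n)
    def R(r): u0,u1,v0,v1=r; return P[v0:v1,u0:u1].reshape(-1,3),H[v0:v1,u0:u1].reshape(-1,3)
    p,h=R(roi)
    def mm(m,q=p): 
        q=q[m]; c,s,a=cv2.minAreaRect(q[:,:2].astype(np.float32)); return len(q),np.round(c,1),np.round(s,1),round(a,1),q[:,2].mean().round(1)
    print(n,"rolltop",mm((abs(p[:,2]-82)<9)))
    print(" white",mm((abs(p[:,2]-84)<9)&(h[:,1]<40)&(h[:,2]>130)))
    print(" shaft",mm(p[:,2]>108)); print(" plate",mm((abs(p[:,2]-12)<5)))
    q,g=R(mk); m=(g[:,0]>10)&(g[:,0]<30)&(g[:,1]>150)&(abs(q[:,2]-12)<6); print(" mark",mm(m,q))
    q,g=R(cr); o=(g[:,0]<20)&(g[:,1]>150); print(" flange",mm(o&(q[:,2]<16),q)," neck",mm(o&(q[:,2]>30),q)," screw",mm((g[:,2]<60)&(q[:,2]>12),q))
E
```

```text
top rolltop (1197, array([500.1, 247.3]), array([99.8, 99. ]), 14.9, np.float64(82.9))
 white (0, array([0., 0.]), array([0., 0.]), 0.0, np.float64(nan))
 shaft (68, array([499.2, 246.1]), array([19.2, 19. ]), 10.5, np.float64(125.6))
 plate (1431, array([499., 252.]), array([205.4, 217. ]), 88.1, np.float64(11.8))
 mark (81, array([569.7, 261.9]), array([50.7, 16.9]), 88.5, np.float64(12.5))
 flange (185, array([ 521.3, -207.6]), array([55.6, 55.7]), 20.3, np.float64(10.0))  neck (118, array([ 522.1, -208.7]), array([36.6, 36.3]), 48.8, np.float64(42.6))  screw (17, array([ 543.5, -218. ]), array([11.1, 23.5]), 61.3, np.float64(30.7))
scene rolltop (1262, array([500.3, 249. ]), array([100. ,  97.7]), 41.2, np.float64(83.6))
 white (553, array([498.6, 249.1]), array([70.3, 71.2]), 73.6, np.float64(84.9))
 shaft (88, array([501.2, 250.4]), array([18.9, 20. ]), 34.5, np.float64(125.1))
 plate (1445, array([489.7, 249.5]), array([209.2, 230.1]), 49.0, np.float64(12.7))
 mark (131, array([565. , 261.8]), array([17. , 49.6]), 10.0, np.float64(13.4))
 flange (133, array([ 524.9, -198.9]), array([44.8, 56.8]), 68.4, np.float64(10.3))  neck (123, array([ 523.7, -204.2]), array([41.1, 36.8]), 18.8, np.float64(41.3))  screw (7, array([ 551.3, -219. ]), array([8.5, 3.4]), 54.2, np.float64(31.8))<stdin>:9: RuntimeWarning: Mean of empty slice.
  ret = ret.dtype.type(ret / rcount)
```

Request:
arm_command:
  commands: [294,374,-60,-0.81,-1,294,374,-60,-0.81,-1,294,374,-60,-0.81,-1,294,374,-60,-0.81,-1,294,374,-60,-0.81,-1,294,374,-60,-0.81,-1,294,374,-60,-0.81,-1,294,374,-60,-0.81,-1,294,374,-60,-0.81,-1,294,374,-60,-0.81,-1,294,374,-60,-0.81,-1,294,374,-60,-0.81,-1,294,374,-60,-0.81,-1,294,374,-60,-0.81,-1,294,374,-60,-0.81,-1,294,374,-60,-0.81,-1]
  grip_force: 40

```text
time: 1.7
tool_pos: [521.8, -208.7, 197.9]
tcp_rot: [0.976, -0.217, 0.0, 0.0]
contact_force: [-1.1, -0.5, -0.0]
finger_gap: 87.9
gripper_force: 0.0
```

```bash
cat >> h.py <<'E'
from scipy.spatial.transform import Rotation as Ro
def st():
    s=bot.sense(); y=Ro.from_quat(s["tcp_rot"]).as_matrix()
    print(s["time"].__round__(2),s["tool_pos"].round(1),"yaw_y",np.arctan2(y[1,1],y[0,1]).round(3),"toolz",y[:,2].round(3),"F",s["contact_force"].round(2),"gap",round(s["finger_gap"],1),"gf",round(s["gripper_force"],1),s["joint_pos"].round(2))
    return s
E
python3 - <<'E'
from h import *
s=st(); im,P,K,T,h=cam("wrist","w1.png"); print(np.round(T,3).tolist())
o=(h[...,0]<20)&(h[...,1]>150)
for nm,m in(("fl",o&(P[...,2]<16)),("neck",o&(P[...,2]>38)),("scr",(h[...,2]<60)&(abs(P[...,2]-29)<9)&(np.hypot(P[...,0]-522,P[...,1]+207)<50)&(np.hypot(P[...,0]-522,P[...,1]+207)>15))):
    q=P[m]; print(nm,len(q),cv2.minAreaRect(q[:,:2].astype(np.float32)),q.mean(0))
E
```

```text
1.7 [ 521.8 -208.7  197.9] yaw_y -2.008 toolz [ 0. -0. -1.] F [-1.06 -0.53 -0.03] gap 87.9 gf 0.0 [ 0.23  0.69  0.11  1.83 -0.12  0.63 -1.59]
[[-0.423, -0.864, -0.274, 592.841], [-0.906, 0.404, 0.127, -241.612], [0.001, 0.302, -0.953, 323.761], [0.0, 0.0, 0.0, 1.0]]
fl 1616 ((525.1898193359375, -208.71981811523438), (57.58897018432617, 51.46112823486328), 63.14383316040039) [ 530.19366704 -211.57160677    8.96575111]
neck 1293 ((526.3304443359375, -212.12884521484375), (105.85760498046875, 44.79145050048828), 65.2125473022461) [ 523.97085759 -208.54409875   49.36518568]
scr 187 ((551.9454345703125, -222.01515197753906), (12.76673412322998, 6.991364002227783), 63.952545166015625) [ 552.23766871 -222.15562296   32.35869638]
```

View pics/w1.png

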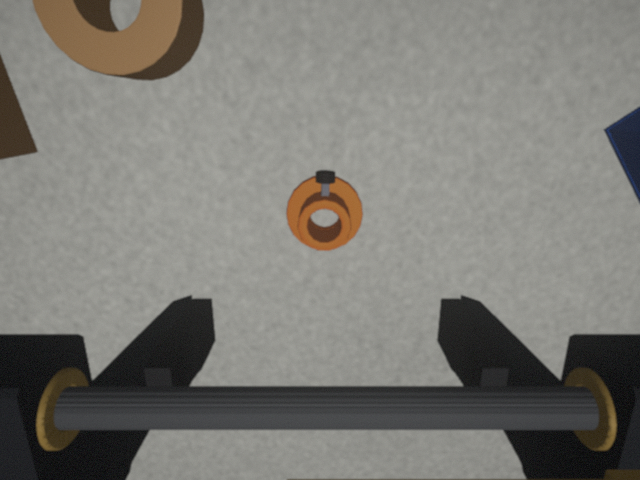

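The collar is centred at (324,222) and its screw points straight up the image at (325,177), so the grasp is aligned. I'll descend and grip.

Request:
arm_command:
  commands: [1,0,-40,0,-1,1,0,-80,0,-1,1,0,-115,0,-1,1,0,-140,0,-1,1,0,-155,0,-1,1,0,-163,0,-1,1,0,-167,0,-1,1,0,-167,0,-1,1,0,-167,0,1,1,0,-167,0,1,1,0,-167,0,1,1,0,-167,0,1,1,0,-167,0,1,1,0,-167,0,1,1,0,-167,0,1,1,0,-167,0,1]
  grip_force: 45

```text
time: 3.35
tool_pos: [523.3, -207.9, 30.7]
tcp_rot: [0.976, -0.216, 0.0, 0.0]
contact_force: [-0.4, 0.3, 1.1]
finger_gap: 35.8
gripper_force: 44.8
```

```bash
python3 -c "
from h import *
st()"
```

```text
3.35 [ 523.3 -207.9   30.7] yaw_y -2.007 toolz [ 0. -0. -1.] F [-0.44  0.27  1.06] gap 35.8 gf 44.8 [ 0.27  0.97  0.05  1.89 -0.15  0.29 -1.57]
```

Request:
arm_command:
  commands: [0,0,15,0,1,0,0,45,0,1,0,0,85,0,1,0,0,125,0,1,0,0,160,0,1,-2,40,170,0.1,1,-5,80,170,0.2,1,-8,125,170,0.3,1,-11,170,170,0.4,1,-14,215,170,0.5,1,-17,260,170,0.6,1,-20,305,170,0.64,1,-22,350,170,0.64,1,-23,395,170,0.64,1,-23,430,170,0.64,1,-23,450,170,0.64,1,-23,456,170,0.64,1,-23,456,170,0.64,1,-23,456,170,0.64,1,-23,456,170,0.64,1]

```text
time: 5.35
tool_pos: [500.6, 245.9, 200.9]
tcp_rot: [0.995, 0.1, -0.0, 0.001]
contact_force: [0.2, 0.3, -1.1]
finger_gap: 36.0
gripper_force: 44.8
```

```bash
python3 - <<'E'
from h import *
s=st(); im,P,K,T,h=cam("wrist","w2.png"); np.save("w2.npy",P)
im,P,K,T,h=cam("scene","s2.png"); a=cv2.imread("pics/s2.png")[260:420,330:490]; cv2.imwrite("pics/s2c.png",cv2.resize(a,None,fx=3.7,fy=3.7))
E
```

```text
5.35 [500.6 245.9 200.9] yaw_y -1.37 toolz [-0.    -0.001 -1.   ] F [ 0.21  0.34 -1.11] gap 36.0 gf 44.8 [-0.56  0.68  0.04  1.84 -0.04  0.63 -1.87]
```

View pics/w2.png

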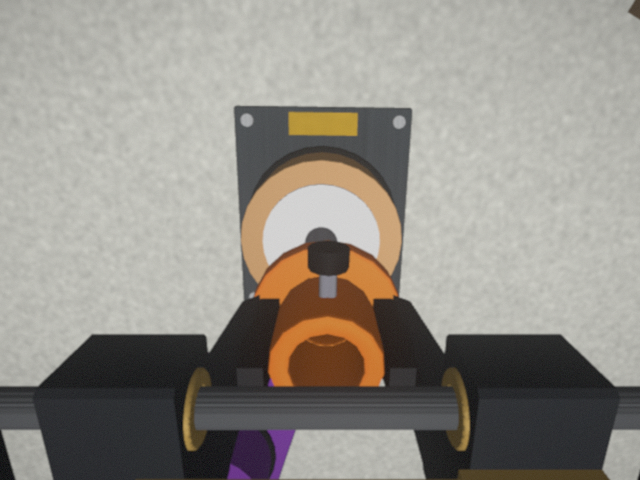

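View pics/s2c.png

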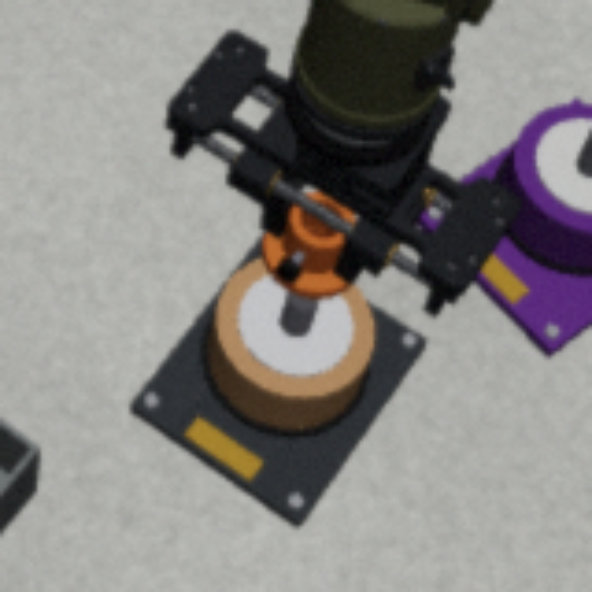

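The collar hangs upright, with its screw in line with the mark (wrist view: screw (328,257), roll centre about u=321, mark (323,124)). I'll measure the remaining offset from the wrist view.

```bash
python3 - <<'E'
from h import *
from scipy.optimize import least_squares
P=np.load("w2.npy"); im=cv2.imread("pics/w2.png"); h=cv2.cvtColor(im,cv2.COLOR_BGR2HSV)
def fit(q,r,nm):
    c0=np.median(q[:,:2],0)
    f=least_squares(lambda c:np.hypot(*(q[:,:2]-c).T)-r,c0,loss="soft_l1"); print(nm,len(q),f.x.round(2),"rms",np.sqrt(np.mean(f.fun**2)).round(2),"z",q[:,2].mean().round(1))
top=abs(P[...,2]-84)<5
white=(top&(h[...,1]<50)).astype(np.uint8)
v,u=np.mgrid[:480,:640]
# edge white/tan
tan=(top&(h[...,1]>80)&(h[...,1]<180)).astype(np.uint8)
e=(cv2.dilate(tan,np.ones((3,3)))>0)&(white>0)&(u>255)&(u<390)&(v<270); fit(P[e],36,"white")
e=(tan>0)&(cv2.erode((top).astype(np.uint8),np.ones((3,3)))==0)&(v<240); fit(P[e],50,"roll")
# shaft tip
o=(h[...,0]<20)&(h[...,1]>150)
near=(v>310)&(v<400)&(u>260)&(u<395)&o
z=P[...,2]; print("orange z pct",np.nanpercentile(z[near],[5,50,95]))
m=(near&(z>208)); q=P[m]; 
e=m&(cv2.erode(m.astype(np.uint8),np.ones((3,3)))==0); 
cc=cv2.minAreaRect(q[:,:2].astype(np.float32)); print("necktop rect",cc,q.mean(0))
d=np.hypot(P[...,0]-cc[0][0],P[...,1]-cc[0][1])
fit(P[e&(d>16)],19,"neck out"); fit(P[e&(d<15)],12,"neck in")
mk=(h[...,0]>18)&(h[...,0]<35)&(h[...,1]>140)&(abs(z-12)<6); print("mark",cv2.minAreaRect(P[mk][:,:2].astype(np.float32)))
s=(h[...,2]<60)&(u>305)&(u<352)&(v>238)&(v<278)&(z>170); print("screw",P[s].mean(0),s.sum())
st()
E
```

```text
white 154 [499.9  248.94] rms 0.19 z 82.0
roll 595 [496.95 248.8 ] rms 4.07 z 80.8
orange z pct [181.68780655 210.03167732 213.57534948]
necktop rect ((505.0245361328125, 247.13711547851562), (28.962369918823242, 38.77247619628906), 11.676673889160156) [508.02853103 247.69598741 212.30155632]
neck out 231 [504.18 247.04] rms 1.65 z 211.3
neck in 352 [503.61 247.21] rms 2.52 z 211.0
mark ((566.9169921875, 261.7601623535156), (15.661093711853027, 49.12841033935547), 10.518312454223633)
screw [533.21986022 252.07735898 201.25168868] 1111
5.45 [500.5 246.5 200.9] yaw_y -1.369 toolz [-0.    -0.001 -1.   ] F [ 1.23 -0.34 -2.83] gap 35.8 gf 44.8 [-0.57  0.68  0.04  1.84 -0.04  0.63 -1.87]
```

```bash
python3 - <<'E'
from h import *
im,P,K,T,h=cam("wrist","w3.png"); s=st(); T=np.array(T)
def ray(u,v,z):
    d=T[:3,:3]@np.array([(u-K[0,2])/K[0,0],(v-K[1,2])/K[1,1],1]); return (T[:3,3]+d*(z-T[2,3])/d[2]).round(1)
zt=s["tool_pos"][2]+13.3
print(h[300:345,327].tolist())
print("h at 327 col; outer rays")
for v in range(310,342,3): print(v,ray(327,v,zt),P[v,327].round(1))
r=h[372]; print("row372 V",[(u,int(r[u,0]),int(r[u,2])) for u in list(range(262,300,3))+list(range(355,392,3))])
for u in (270,290,364,385): print(u,ray(u,372,zt))
a=cv2.imread("pics/w3.png")[230:400,230:430]; cv2.imwrite("pics/w3c.png",cv2.resize(a,None,fx=3.5,fy=3.5,interpolation=0))
E
```

```text
5.5 [500.5 246.9 200.8] yaw_y -1.369 toolz [-0.    -0.001 -1.   ] F [-0.46  0.08 -2.61] gap 35.7 gf 44.8 [-0.57  0.68  0.04  1.84 -0.04  0.63 -1.87]
[[11, 175, 111], [11, 181, 111], [12, 181, 111], [12, 185, 109], [13, 200, 107], [12, 185, 109], [12, 189, 108], [12, 191, 108], [12, 186, 111], [12, 182, 112], [12, 190, 110], [13, 196, 108], [12, 185, 110], [12, 187, 113], [12, 188, 118], [12, 187, 134], [14, 193, 161], [14, 187, 198], [15, 186, 206], [15, 184, 207], [15, 183, 206], [15, 184, 207], [15, 184, 207], [15, 186, 206], [15, 185, 207], [14, 184, 206], [14, 187, 206], [14, 191, 206], [14, 192, 207], [14, 193, 207], [14, 194, 206], [13, 193, 206], [13, 198, 203], [13, 200, 186], [12, 194, 143], [12, 184, 111], [13, 194, 104], [12, 196, 108], [12, 182, 109], [12, 186, 111], [13, 189, 112], [13, 208, 109], [13, 189, 116], [11, 184, 122], [13, 190, 137]]
h at 327 col; outer rays
310 [521.2 250.7 214.1] [518.5 250.1 208.7]
313 [520.3 250.5 214.1] [518.8 250.2 211.3]
316 [519.3 250.3 214.1] [518.9 250.2 213.3]
319 [518.3 250.1 214.1] [517.8 250.  213.3]
322 [517.3 249.9 214.1] [516.6 249.7 212.9]
325 [516.3 249.7 214.1] [516.3 249.7 214. ]
328 [515.3 249.5 214.1] [514.2 249.2 212.2]
331 [514.3 249.3 214.1] [513.6 249.1 212.9]
334 [513.3 249.1 214.1] [488.2 243.7 170.1]
337 [512.3 248.8 214.1] [488.8 243.9 173.6]
340 [511.3 248.6 214.1] [488.3 243.8 175. ]
row372 V [(262, 165, 49), (265, 0, 34), (268, 12, 134), (271, 13, 206), (274, 13, 204), (277, 14, 205), (280, 14, 205), (283, 14, 204), (286, 14, 200), (289, 12, 122), (292, 12, 100), (295, 11, 101), (298, 13, 98), (355, 12, 100), (358, 12, 98), (361, 13, 95), (364, 12, 145), (367, 13, 204), (370, 14, 205), (373, 13, 205), (376, 14, 203), (379, 14, 204), (382, 13, 198), (385, 9, 61), (388, 18, 37), (391, 170, 60)]
270 [496.5 263.9 214.1]
290 [497.7 257.7 214.1]
364 [502.4 234.9 214.1]
385 [503.7 228.4 214.1]
```

View pics/w3c.png

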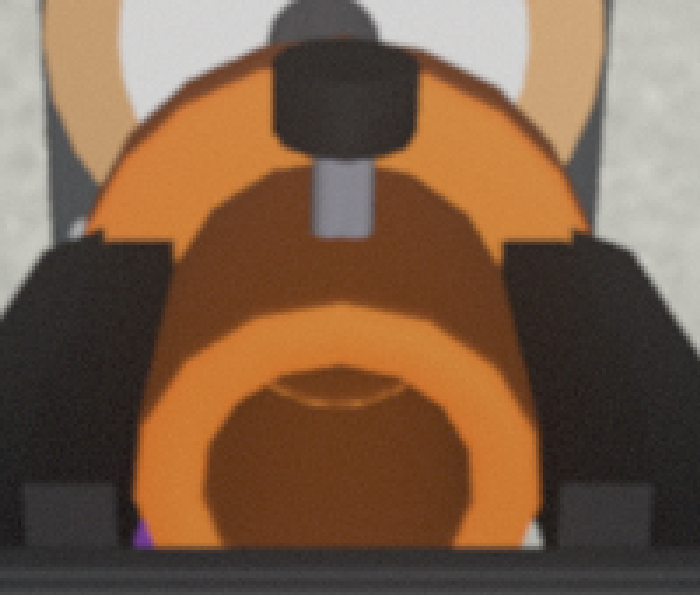

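Request:
arm_command:
  commands: [-0.5,1,0,0,1,-0.5,1,0,0,1,-0.5,1,-10,0,1,-0.5,1,-20,0,1,-0.5,1,-27,0,1,-0.5,1,-31,0,1,-0.5,1,-34,0,1,-0.5,1,-37,0,1,-0.5,1,-40,0,1,-0.5,1,-43,0,1,-0.5,1,-46,0,1,-0.5,1,-49,0,1,-0.5,1,-51,0,1,-0.5,1,-51,0,1]

```text
time: 6.9
tool_pos: [499.6, 249.1, 149.5]
tcp_rot: [0.995, 0.102, -0.0, 0.0]
contact_force: [-0.1, 0.1, -1.5]
finger_gap: 36.3
gripper_force: 44.8
```

```bash
python3 -c "
from h import *
st()"
```

```text
6.9 [499.6 249.1 149.5] yaw_y -1.367 toolz [-0. -0. -1.] F [-0.07  0.13 -1.46] gap 36.3 gf 44.8 [-0.56  0.76  0.03  1.87 -0.04  0.51 -1.87]
```

Request:
arm_command:
  commands: [0,0,-4,0,1,0,0,-8,0,1,0,0,-12,0,1,0,0,-16,0,1,0,0,-19,0,1,0,0,-22,0,1,0,0,-25,0,1,0,0,-27,0,1,0,0,-29,0,1,0,0,-30,0,1,0,0,-30,0,1,0,0,-30,0,1]

```text
time: 8.1
tool_pos: [499.8, 249.2, 119.8]
tcp_rot: [0.995, 0.102, 0.0, 0.0]
contact_force: [0.2, 0.2, -2.0]
finger_gap: 36.1
gripper_force: 44.8
```

```bash
python3 -c "
from h import *
st()"
```

```text
8.1 [499.8 249.2 119.8] yaw_y -1.367 toolz [ 0. -0. -1.] F [ 0.23  0.25 -1.96] gap 36.1 gf 44.8 [-0.56  0.81  0.03  1.89 -0.05  0.45 -1.87]
```

Request:
arm_command:
  commands: [0,0,-1,0,1,0,0,-2,0,1,0,0,-3,0,1,0,0,-4,0,1,0,0,-5,0,1,0,0,-6,0,1,0,0,-7,0,1,0,0,-8,0,1,0,0,-8.5,0,1,0,0,-9,0,1,0,0,-9,0,1,0,0,-9,0,1]

```text
time: 9.3
tool_pos: [499.7, 249.1, 110.9]
tcp_rot: [0.995, 0.102, 0.0, 0.0]
contact_force: [-2.1, -0.3, 5.4]
finger_gap: 35.8
gripper_force: 44.8
```

```bash
python3 -c "
from h import *
st()"
```

```text
9.3 [499.7 249.1 110.9] yaw_y -1.367 toolz [ 0. -0. -1.] F [-2.05 -0.32  5.38] gap 35.8 gf 44.8 [-0.56  0.82  0.03  1.89 -0.05  0.43 -1.87]
```

Request:
arm_command:
  commands: [0,0,-0.5,0,1,0,0,-1,0,1,0,0,-1.5,0,1,0,0,-2,0,1,0,0,-2.5,0,1,0,0,-3,0,1,0,0,-3.5,0,1,0,0,-4,0,1,0,0,-4,0,1,0,0,-4,0,1,0,0,-4,0,1,0,0,-4,0,1]

```text
time: 10.5
tool_pos: [499.8, 249.2, 107.4]
tcp_rot: [0.995, 0.102, 0.0, -0.0]
contact_force: [-2.2, -0.9, 9.1]
finger_gap: 36.0
gripper_force: 44.8
```

```bash
python3 - <<'E'
from h import *
st(); im,P,K,T,h=cam("scene","s4.png"); a=cv2.imread("pics/s4.png")[260:420,330:490]; cv2.imwrite("pics/s4c.png",cv2.resize(a,None,fx=3.7,fy=3.7))
H=h[320:400,360:450];Q=P[320:400,360:450]
for nm,m in(("white",(abs(Q[...,2]-78)<12)&(H[...,1]<40)&(H[...,2]>130)),("tan",(abs(Q[...,2]-78)<12)&(H[...,0]<20)&(H[...,1]>60)&(H[...,1]<150))):
    print(nm,m.sum(),np.median(Q[m][:,2]) if m.any() else None)
R=np.load("scene.npy")[320:400,360:450]; print("tan before",np.median(R[abs(R[...,2]-84)<5][:,2]))
E
```

```text
10.5 [499.8 249.2 107.4] yaw_y -1.367 toolz [ 0.  0. -1.] F [-2.17 -0.94  9.09] gap 36.0 gf 44.8 [-0.56  0.83  0.03  1.89 -0.05  0.42 -1.87]
white 128 77.72307069366991
tan 470 75.44698095990896
tan before 83.89224728099316
```

View pics/s4c.png

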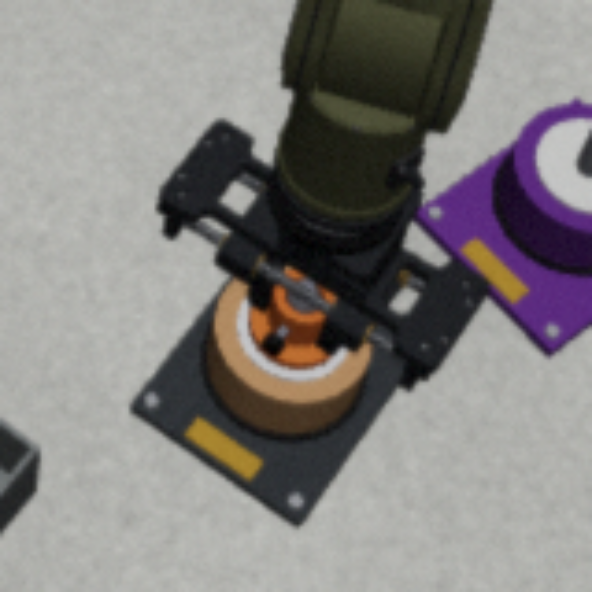

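The crop shows the collar seated on the white cap, with its screw at (275,340) pointing to the yellow mark. Pose and force both put the roll about 7.3 mm down. Next is the steady hold.

Request:
arm_command:
  commands: [0,0,-0.4,0,1,0,0,-0.4,0,1,0,0,-0.4,0,1,0,0,-0.4,0,1,0,0,-0.4,0,1,0,0,-0.4,0,1,0,0,-0.4,0,1,0,0,-0.4,0,1,0,0,-0.4,0,1,0,0,-0.4,0,1,0,0,-0.4,0,1,0,0,-0.4,0,1,0,0,-0.4,0,1,0,0,-0.4,0,1,0,0,-0.4,0,1,0,0,-0.4,0,1,0,0,-0.4,0,1,0,0,-0.4,0,1,0,0,-0.4,0,1,0,0,-0.4,0,1]

```text
time: 12.55
tool_pos: [499.7, 249.1, 107.0]
tcp_rot: [0.995, 0.102, 0.0, -0.0]
contact_force: [-2.1, -0.2, 9.0]
finger_gap: 36.0
gripper_force: 44.8
```

Request:
arm_command:
  commands: [0,0,0,0,1,0,0,0,0,1,0,0,0,0,1,0,0,0,0,1,0,0,0,0,1]

```text
time: 13.05
tool_pos: [499.8, 249.1, 107.0]
tcp_rot: [0.995, 0.102, 0.0, -0.0]
contact_force: [-1.8, -0.4, 9.5]
finger_gap: 35.8
gripper_force: 44.8
```

```bash
python3 -c "
from h import *
s=st()
if 5<s['contact_force'][2]<18: print(bot.close_job())"
```

```text
13.05 [499.8 249.1 107. ] yaw_y -1.367 toolz [ 0.  0. -1.] F [-1.76 -0.38  9.49] gap 35.8 gf 44.8 [-0.56  0.83  0.03  1.89 -0.05  0.42 -1.87]
the job is handed in; nothing more can be done
None
```

The job is handed in with the arm still holding: the collar is on the shaft with its screw to the yellow mark, pressing the roll down about 7.7 mm with roughly 11 N, held steady for over two seconds (no verdict was returned).

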